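Fish the long parallel out of the die through its drop opening

TASK

A long steel parallel has been left lying inside the lower die, under the top plate, and it is longer than the opening in that plate. Fish it out through the opening without forcing it: work one end up through the opening while the other end is still inside, and draw it out on the slant. Finish holding it in the gripper, still, with the whole bar higher than the tops of the die's guide pillars; leave the other things on the bench alone.

Things in the scene. Friction and masses are not known exactly. Their poses are not given: they have to be found in the camera images.
- die: the lower die, fixed to the bench: a closed flat steel box 220 mm (its x) by 380 mm (its y, the long side) by 72 mm high, on a bottom plate 16 mm thick that juts out 20 mm more at both ends. On its top plate stand four guide pillars with brass ball cages, at x = +-88, y = +-165 mm, widest radius 17 mm, their tops 130 mm above the bench. Origin: centre of the underside, on the bench; z up
- die_opening (a point): centre of the one rectangular opening in the die's top plate, at the level of the plate's top face (72 mm above the bench); axes as the die's. The opening measures 124 mm (x) by 140 mm (y); the top plate is 16 mm thick (56 to 72 mm above the bench)
- die_floor (a point): middle of the floor inside the die, 16 mm above the bench; axes as the die's. The inside space is 170 mm (x) by 330 mm (y) by 40 mm high up to the top plate's underside, and closed on all four sides
- parallel: the parallel inside the die: a plain ground steel bar 18 mm wide (its x), 200 mm long (its y), 12 mm thick (its z), about 0.33 kg, lying flat on the die's inside floor, its y within 0.12 rad of the die's y. One or both of its ends are hidden under the top plate; it slides along the floor. Origin: centre of its underside
- parallel_end_a (a point): middle of the parallel's +y end face, 6 mm above its underside
- parallel_end_b (a point): middle of the parallel's -y end face, 6 mm above its underside
- spare_parallel: a second, identical parallel (18 x 200 x 12 mm) lying on the bench beside the die; not part of the job. Origin: centre of its underside
- bin: an open blue plastic bin of screws, 160 x 100 x 60 mm high, on the bench; not part of the job. Origin: centre of its underside
- bush: a stepped brass guide bush, 48 mm across its foot, 50 mm high, standing on the bench; not part of the job. Origin: centre of its underside
Not all that is in view belongs to the job. Leave any blue, pink or yellow look-alike of the parallel alone.

How it is judged:
By the outcome, as a careful person would: the job done as asked, in the order asked, and still so for the second after the job is handed in, while the arm keeps its last pose, push and grip.
It also fails if it takes over 38 s, if anything falls off the work surface, if the arm or the gripper's body presses on something with over 40 N, if the wrist force passes 120 N, or if a joint passes its speed limit or range.

ROBOT

A 6-joint arm with a two-finger parallel gripper is mounted at the origin on the work surface. World frame = base frame: x ahead of the robot, y to its left, z up, the work surface at z = 0. Lengths are in m, angles in rad, forces in N, time in s.
With the tool pointing down it reaches from about 0.4 to 0.825 m from the base axis. Payload 7 kg.
Tool frame: the origin (TCP) lies between the finger pads; the fingertips stand 19 mm ahead of it and the grasp point (between the pads) is the TCP; z points along the fingers, y is the line along which they close (so a half turn about z gives the same grasp; the last joint's range is limited). The gripper opens to 85 mm and grips with 20 to 120 N. Pads are 22 mm wide; open, the fingers measure 114 mm over their backs; the gripper's body (76 mm by 85 mm) begins 54 mm behind the grasp point. The pads swing forward as they close: fully open they stand 13 mm farther back than shut.
Start: joints at [-1.019, 0.359, 0.012, 0, -1.224, -0.288], TCP at [0.176, -0.652, 0.25] pointing down, gripper open.
Joint ranges: [-3.07, 3.07], [-1.43, 2.12], [-1.02, 1.25], [-3.03, 1.67], [-3.05, -0], [-3.03, 3.03]. Speed limits (rad/s): [2.39, 2.39, 3.01, 3.14, 3.14, 3.14].

INTERFACE

Orientations are given as a unit quaternion [w, x, y, z].
In Python, from station import telemetry, read_camera, env gives the robot as it stands.
- The arm moves only by the tool play_rows, never from a script. Its argument "commands" is a list of rows, each a list of 5 numbers: the shift along the tool's x, y, z in units of 25 mm (1.0 is 25 mm), then the turn about the tool's z in rad, then the finger opening in mm, from 0 to 85.4. In form: [[dx, dy, dz, roll, jaw], ...]. A call has 1 to 20 rows; each row shifts and turns the commanded pose from where the row before left it, along the tool's axes as they then stand; what a row does not reach is not made up. A row lasts 1/12 s, in which the tool goes at most 41.7 mm and 7.16 degrees, less where a joint would pass 70% of its speed; a pose out of reach is approached as far as the arm can. A call is refused whole if a number of a shift passes 1 or a number of a turn 0.125, either way. A call with a gripper value outside its range is refused whole. The fingers move at their own pace and stop on an object; "force" is the grip in N (left out, the last holds). Time passes only in rows, so rows that do not move let the fingers close. It gives the time, the measured TCP pose, the force, the opening and the grip force at its end, in the units of the state.
- telemetry.sense(): the state, without advancing time (a new reading comes with each control period).
- read_camera(name): name is "side" or "top" or "wrist"; returns a dict with "image" (384x512x3 uint8, blue, green, red), "camera_matrix" (3x3 intrinsics, pixels), "D" ([k1, k2, p1, p2, k3] as OpenCV has them; the pictures are not rectified), "origin" and "attitude" of the camera in the world. Camera axes: x right, y down, z forward; pixel columns grow to the right and rows downward; lengths in m; the calibration is good to about 2 mm. A picture is of the moment at which its call begins. There is no depth.
- env.job_done(): hands the job in; it is judged then, once.
The state is a dict: "time": time; "q": joint angles; "dq": joint speeds; "effort": joint torques, N m; "tcp_pos": TCP position; "eef_rot": TCP orientation; "force": force on the tool from outside, world axes, zero at the start; "moment": the same for the moment, N m; "finger_gap": finger opening in m; "grip_force": force on a finger pad.
Only numpy, scipy, OpenCV 4.12 (cv2) and the standard library are available. Lean on these libraries where they do the work, as an engineer would, in place of code of your own. Each camera call takes 0.05 s, during which the arm holds its last target. There are 200 camera calls.

## Working session

There is one attempt and no reset: what is moved stays moved. The work goes in short steps, Python scripts to look and compute and a tool call to move; the robot and the scene stay as the last step left them, time stands still between calls to the robot, and variables do not carry over. Pictures are saved under pics/ and viewed, at most 10 in all, crops included, and the job is handed in when it is done.

Besides the shell and the picture viewer there is one more tool, called after ">>>" by a JSON object that holds its "method" and its "body", one argument or row to a line. play_rows: Moves the arm, as the interface text tells. Its arguments: {"type":"object","properties":{"commands":{"type":"array","items":{"type":"array","items":{"type":"number"}}},"force":{"type":"number"}},"required":["commands"]}

```bash
mkdir -p pics; ls; cat > h.py <<'E'
import numpy as np,cv2
from station import telemetry,read_camera,env
from scipy.spatial.transform import Rotation as R
def Rm(a):
    a=np.array(a,float)
    return a if a.shape==(3,3) else R.from_quat(a,scalar_first=True).as_matrix()
def px2w(c,uv,z):
    p=cv2.undistortPoints(np.array(uv,float).reshape(-1,1,2),np.array(c["camera_matrix"]),np.array(c["D"],float)).reshape(-1,2)
    d=np.c_[p,np.ones(len(p))]@Rm(c["attitude"]).T; o=np.array(c["origin"])
    return o+d*((z-o[2])/d[:,2])[:,None]
def w2px(c,P):
    A=Rm(c["attitude"]).T; P=np.array(P,float).reshape(-1,3)
    return cv2.projectPoints(P,cv2.Rodrigues(A)[0],-A@np.array(c["origin"]),np.array(c["camera_matrix"]),np.array(c["D"],float))[0].reshape(-1,2)
E
python3 - <<'E'
from h import *
print(telemetry.sense())
for n in("top","side"):
    c=read_camera(n); cv2.imwrite(f"pics/{n}0.png",cv2.resize(c["image"],(768,576),interpolation=cv2.INTER_CUBIC)); print(n,c["origin"],c["attitude"],c["camera_matrix"],c["D"])
E
```

```text
pics
{'time': 0.0, 'q': array([-1.01890621e+00,  3.59367735e-01,  1.10698559e-02, -3.55948021e-04,
       -1.22408170e+00, -2.88093379e-01]), 'dq': array([-8.66530025e-05,  2.91610826e-03, -2.43103646e-04, -6.95494414e-04,
        6.02742093e-04,  1.32342875e-03]), 'effort': array([-4.76961504e-04, -5.83317661e+01,  2.93414605e+01,  6.93668649e+00,
       -6.01439096e-03, -2.32828882e-05]), 'tcp_pos': array([ 0.17586665, -0.65122929,  0.24937977]), 'eef_rot': array([-1.69994834e-04, -1.31456130e-01,  9.91321659e-01,  7.91058888e-04]), 'force': array([0.17519578, 0.38430544, 0.14131743]), 'moment': array([ 0.03544417, -0.03986339,  0.02242395]), 'grip_force': 0.0, 'finger_gap': 0.08563744524343479}
top [0.48570711 0.00592478 1.05778016] [ 0.03703003 -0.700019    0.71269139 -0.0259452 ] [[360.20206105   0.         262.37716823]
 [  0.         360.20206105 191.8925542 ]
 [  0.           0.           1.        ]] [-0.04045399  0.          0.          0.          0.        ]
side [-0.149127    0.72449557  0.70302072] [ 0.18310341 -0.32973938  0.8114206  -0.44647697] [[390.69280716   0.         258.60699901]
 [  0.         390.69280716 190.9822445 ]
 [  0.           0.           1.        ]] [-0.11087759  0.          0.          0.          0.        ]
```

View pics/top0.png

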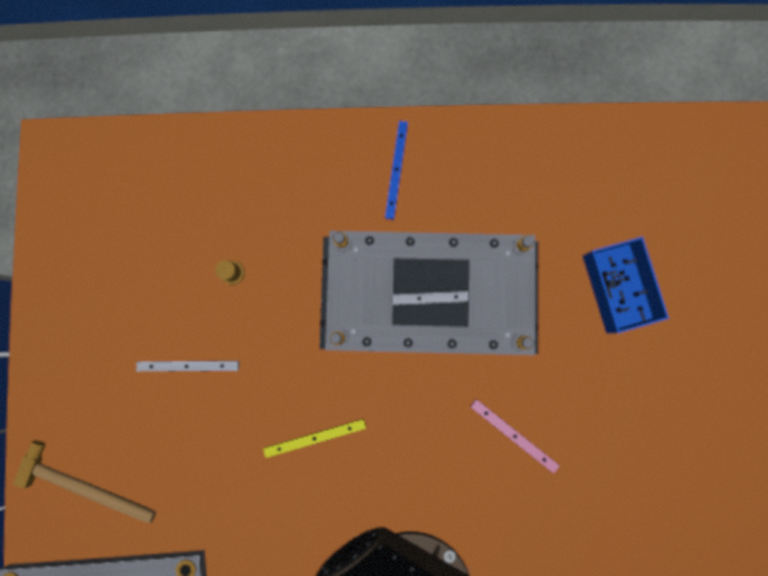

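View pics/side0.png

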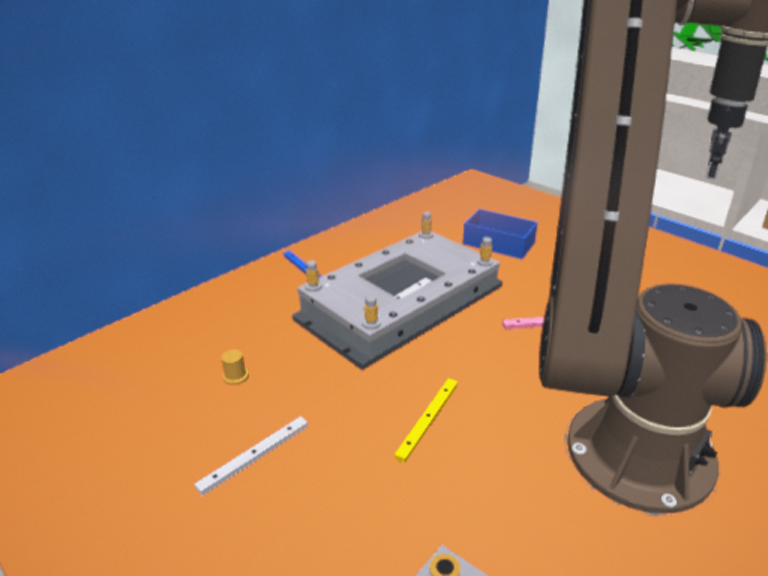

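Top view: the die spans (322,232)-(538,353). The opening is about (392,259)-(469,327), and the parallel crosses it with holes at (419,298) and (456,296). Image up is +x and left is +y. The side view agrees.

```bash
python3 - <<'E'
from h import *
c=read_camera("top")
f=lambda uv,z: print(np.round(px2w(c,(np.array(uv)+.5)/1.5-.5,z)[:,:2],4).tolist())
f([(392,259),(468,259),(469,327),(393,325)],.072)
f([(338,238),(526,240),(337,336),(523,341)],.130)
f([(419,298.5),(456,296.5),(393,299.5),(467,296)],.028)
f([(137,366),(238,366),(152,366),(186,366),(222,366)],.012)
img=c["image"][165:225,255:320]
cv2.imwrite("pics/crop.png",cv2.resize(img,None,fx=9,fy=9,interpolation=cv2.INTER_CUBIC))
s=telemetry.sense();print(s["time"],Rm(s["eef_rot"]).round(3).tolist())
E
```

```text
[[0.6277, 0.0231], [0.625, -0.1167], [0.5003, -0.1148], [0.5065, 0.0233]]
[[0.6582, 0.1155], [0.6482, -0.2111], [0.4881, 0.1186], [0.4739, -0.1992]]
[[0.557, -0.0264], [0.5595, -0.0971], [0.556, 0.0232], [0.5601, -0.1181]]
[[0.4359, 0.5259], [0.4335, 0.3258], [0.4355, 0.4958], [0.4348, 0.4282], [0.4339, 0.3572]]
0.15 [[-0.965, -0.261, -0.0], [-0.261, 0.965, 0.001], [0.0, 0.001, -1.0]]
```

>>> {"method": "play_rows", "body": {
  "commands": [
    [-1, 0.86, 0, 0, 45],
    [-1, 0.86, 0, 0, 45],
    [-1, 0.86, 0, 0, 45],
    [-1, 0.86, 0, 0, 45],
    [-1, 0.86, 0, 0, 45],
    [-1, 0.86, 0, 0, 45],
    [-1, 0.86, 0, 0, 45],
    [-1, 0.86, 0, 0, 45],
    [-1, 0.86, 0, 0, 45],
    [-1, 0.86, 0, 0, 45],
    [-1, 0.86, 0, 0, 45],
    [-1, 0.86, 0, 0, 45],
    [-1, 0.86, 0, 0, 45],
    [-1, 0.86, 0, 0, 45],
    [-1, 0.86, 0, 0, 45],
    [-1, 0.86, 0, 0, 45],
    [-1, 0.86, 0, 0, 45],
    [-1, 0.86, 0, 0, 45],
    [-1, 0.86, 0, 0, 45],
    [-0.5, 0.43, 0, 0, 45]
  ],
  "force": 20
}}

```text
time: 1.82
tcp_pos: [0.5388, -0.1172, 0.2501]
eef_rot: [0.0, -0.132, 0.991, 0.0]
force: [0.6, -0.3, 0.2]
finger_gap: 0.0448
grip_force: 0.0
```

>>> {"method": "play_rows", "body": {
  "commands": [
    [0, 0, 0, -0.122, 45],
    [0, 0, 0, -0.122, 45],
    [0, 0, 0, -0.122, 45],
    [0, 0, 0, -0.122, 45],
    [0, 0, 0, -0.122, 45],
    [0, 0, 0, -0.122, 45],
    [0, 0, 0, -0.122, 45],
    [0, 0, 0, -0.122, 45],
    [0, 0, 0, -0.122, 45],
    [0, 0, 0, -0.122, 45],
    [0, 0, 0, -0.122, 45],
    [0, 0, 0, 0, 45]
  ]
}}

```text
time: 2.82
tcp_pos: [0.537, -0.12, 0.2501]
eef_rot: [0.0, 0.721, -0.693, -0.0]
force: [-0.1, -1.5, -0.0]
finger_gap: 0.0447
grip_force: 0.0
```

```bash
python3 - <<'E'
from h import *
c=read_camera("wrist"); cv2.imwrite("pics/w1.png",cv2.resize(c["image"],(768,576),interpolation=cv2.INTER_CUBIC))
s=telemetry.sense();print(s["time"],s["tcp_pos"],s["finger_gap"],s["q"],Rm(s["eef_rot"]).round(3).tolist()); print(c["origin"])
E
```

```text
2.8667 [ 0.53706066 -0.11998375  0.25013445] 0.04500088078900639 [ 1.36173937e-01  1.54426959e-01 -2.65002238e-01 -5.90999543e-05
 -1.15177640e+00 -1.03409138e-01] [[0.033, -0.999, -0.0], [-0.999, -0.033, -0.0], [-0.0, 0.0, -1.0]]
[ 0.54005287 -0.20079364  0.37321168]
```

View pics/w1.png

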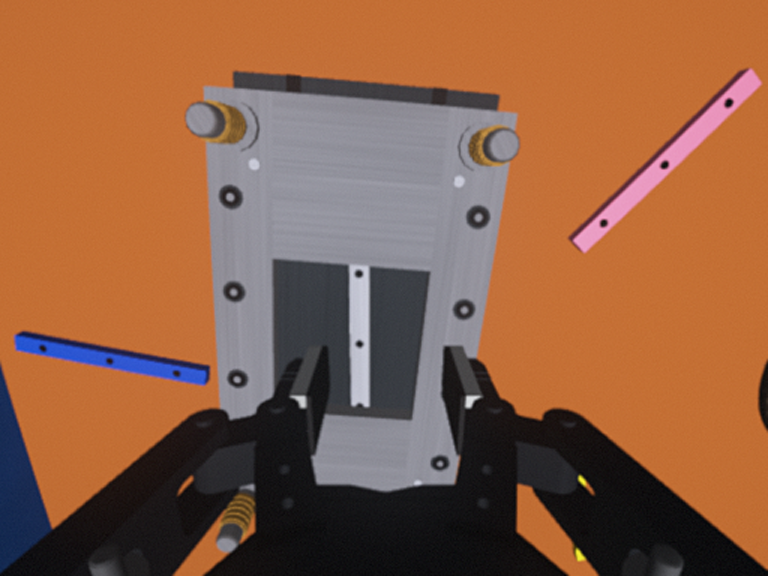

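The wrist view has image up as -y and left as +x. The bar's holes are at (359,273), (360,344) and (360,405, cut by the plate edge). The opening's top corners are at (272,260), (430,271), (412,418), and the bar's edges are at x=350 and 369.

```bash
python3 - <<'E'
from h import *
c=read_camera("wrist")
f=lambda uv,z: print(np.round(px2w(c,(np.array(uv)+.5)/1.5-.5,z)[:,:2],4).tolist())
f([(272,260),(430,271),(412,418)],.072)
f([(359,273),(360,344),(360,405)],.028)
f([(350,266),(369,266),(350,400),(369,405)],.028)
f([(205,118),(503,145)],.130)
E
```

```text
[[0.6253, -0.1208], [0.5015, -0.1159], [0.5082, 0.0211]]
[[0.5598, -0.0995], [0.558, -0.0288], [0.5572, 0.0396]]
[[0.568, -0.1058], [0.5509, -0.1064], [0.5673, 0.034], [0.548, 0.0392]]
[[0.6431, -0.2188], [0.4715, -0.2095]]
```

>>> {"method": "play_rows", "body": {
  "commands": [
    [-0.5, -0.47, 0, 0, 45],
    [-0.47, -0.47, 0, 0, 45],
    [0, 0, 0.9, 0, 45],
    [0, 0, 0.9, 0, 45],
    [0, 0, 0.9, 0, 45],
    [0, 0, 0.9, 0, 45],
    [0, 0, 0.9, 0, 45],
    [0, 0, 0.9, 0, 45],
    [0, 0, 0.9, 0, 45],
    [0, 0, 0.5, 0, 45],
    [0, 0, 0.4, 0, 45],
    [0, 0, 0.4, 0, 45],
    [0, 0, 0, 0, 45],
    [0, 0, 0, 0, 45]
  ]
}}

```text
time: 4.08
tcp_pos: [0.5603, -0.0945, 0.0602]
eef_rot: [0.0, 0.719, -0.695, -0.0]
force: [0.3, -0.5, 0.8]
finger_gap: 0.0454
grip_force: 0.0
```

```bash
python3 - <<'E'
from h import *
c=read_camera("wrist"); cv2.imwrite("pics/w2.png",cv2.resize(c["image"],(640,480)))
E
```

```text
(no output)
```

View pics/w2.png

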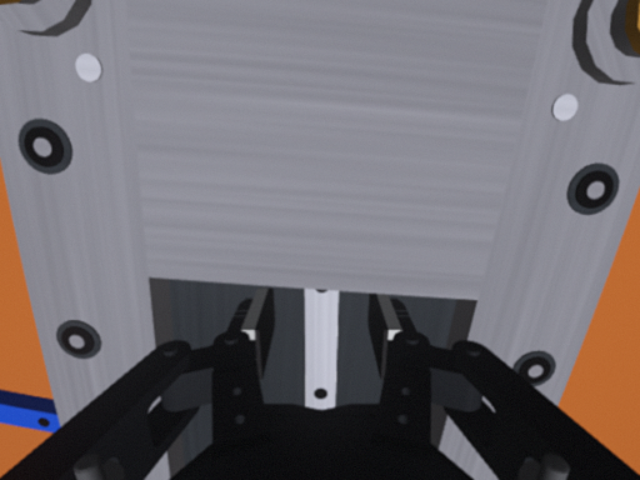

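The fingers straddle the bar (bar at x=322, fingers at 258 and 385), inside the opening. Next I descend and close.

>>> {"method": "play_rows", "body": {
  "commands": [
    [0, 0, 0.3, 0, 45],
    [0, 0, 0.3, 0, 45],
    [0, 0, 0.2, 0, 45],
    [0, 0, 0, 0, 35],
    [0, 0, 0, 0, 25],
    [0, 0, 0, 0, 10],
    [0, 0, 0, 0, 10],
    [0, 0, 0, 0, 10],
    [0, 0, 0, 0, 10]
  ],
  "force": 30
}}

```text
time: 4.88
tcp_pos: [0.5601, -0.0948, 0.0404]
eef_rot: [-0.0, 0.719, -0.695, 0.0]
force: [0.4, -0.5, -1.7]
finger_gap: 0.0168
grip_force: 30.3
```

>>> {"method": "play_rows", "body": {
  "commands": [
    [0, 0, -0.12, 0, 10],
    [-0.2, 0, 0, 0, 10],
    [-0.4, 0, 0, 0, 10],
    [-0.4, 0, 0, 0, 10],
    [-0.3, 0, 0, 0, 10],
    [0, 0, 0, 0, 10],
    [0, 0, -0.2, 0, 10],
    [0, 0, -0.2, 0, 10],
    [0, 0, 0, 0, 10],
    [0, 0, 0, 0, 10]
  ],
  "force": 20
}}

```text
time: 5.72
tcp_pos: [0.5591, -0.0624, 0.0539]
eef_rot: [-0.0, 0.719, -0.695, 0.0]
force: [0.1, -0.2, -3.9]
finger_gap: 0.0168
grip_force: 30.0
```

```bash
python3 - <<'E'
from h import *
c=read_camera("wrist"); a=cv2.resize(c["image"],(400,300))
d=read_camera("side"); s=d["image"][130:260,180:350]
cv2.imwrite("pics/w3.png",np.hstack([a,cv2.resize(s,(392,300),interpolation=cv2.INTER_CUBIC)]))
E
```

```text
(no output)
```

View pics/w3.png

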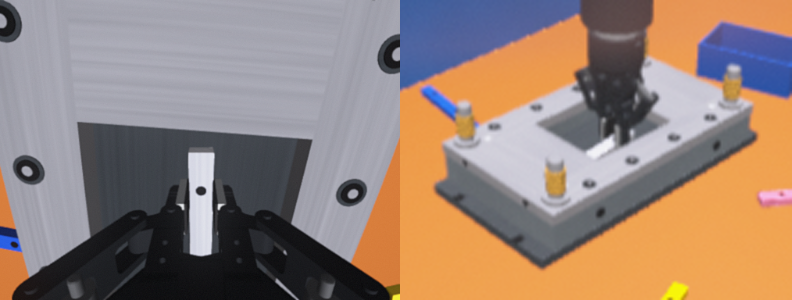

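End b is in view in the wrist picture (400-px frame), with its end edge near (188-214,150) and a hole at (201,190). The bar widens towards its end, so it is tilting. I'll fit the tilt.

```bash
cat >> h.py <<'E'
from scipy.optimize import least_squares
def bar(c,obs):
    """fit bar to wrist picture pixels: obs {name:(u,v)}; unknown pitch (end b up), z & y of end-b top centre"""
    def pts(p):
        th,y,z,x=p; n=np.array([0.026*np.cos(th)*-1,np.cos(th),-np.sin(th)])
        e=np.array([x,y,z]); w=np.array([.009,0,0])
        return {"L":e+w,"R":e-w,"h1":e+.03*n,"h2":e+.1*n,"L2":e+w+.03*n,"R2":e-w+.03*n}
    k=list(obs); O=np.array([obs[i] for i in k],float)
    r=least_squares(lambda p:(w2px(c,[pts(p)[i] for i in k])-O).ravel(),[.2,-.1,.05,.559])
    return r.x,np.abs(r.fun).max()
E
python3 - <<'E'
from h import *
c=read_camera("wrist"); g=cv2.cvtColor(c["image"],cv2.COLOR_BGR2GRAY)
for v in (185,188,190,191,193,195,200,210,230,243): print(v,g[v,234:282:2].tolist())
k=512/400
print(bar(c,{"L":(188.5*k,153.5*k),"R":(214*k,153.5*k),"h1":(201*k,190.5*k),"L2":(189*k,190.5*k),"R2":(213.5*k,190.5*k)}))
print(telemetry.sense()["tcp_pos"],telemetry.sense()["grip_force"])
E
```

```text
185 [68, 69, 70, 69, 68, 71, 71, 71, 74, 74, 68, 73, 69, 69, 72, 73, 72, 73, 71, 73, 72, 72, 72, 70]
188 [67, 68, 69, 67, 72, 84, 85, 86, 84, 84, 85, 83, 88, 85, 86, 87, 86, 101, 101, 84, 71, 68, 70, 71]
190 [69, 70, 69, 68, 91, 103, 102, 102, 105, 104, 103, 103, 104, 105, 104, 105, 101, 102, 102, 96, 70, 70, 70, 72]
191 [69, 67, 69, 69, 95, 103, 103, 105, 102, 105, 105, 104, 103, 106, 103, 105, 103, 104, 102, 99, 72, 70, 70, 70]
193 [67, 67, 69, 68, 95, 100, 98, 99, 96, 98, 101, 101, 101, 101, 99, 103, 102, 100, 100, 98, 75, 71, 67, 72]
195 [67, 67, 66, 83, 170, 170, 170, 168, 171, 173, 168, 167, 172, 172, 173, 170, 166, 170, 174, 170, 97, 69, 69, 71]
200 [70, 71, 66, 97, 220, 216, 217, 216, 219, 224, 217, 218, 223, 223, 223, 220, 218, 223, 223, 228, 158, 66, 74, 73]
210 [68, 70, 67, 103, 219, 219, 216, 218, 219, 223, 216, 218, 225, 224, 224, 220, 219, 223, 224, 223, 112, 68, 73, 70]
230 [82, 81, 81, 31, 191, 219, 215, 219, 219, 223, 218, 218, 224, 224, 224, 222, 220, 224, 224, 197, 53, 84, 83, 82]
243 [81, 79, 42, 21, 144, 219, 215, 218, 149, 39, 44, 44, 41, 44, 34, 193, 222, 224, 225, 108, 26, 51, 86, 81]
(array([ 0.04827196, -0.09522221,  0.03969612,  0.55897979]), np.float64(0.6193382450518925))
[ 0.55863772 -0.06250555  0.05324534] 30.034496784210205
```

>>> {"method": "play_rows", "body": {
  "commands": [
    [0, 0, -0.2, 0, 10],
    [0, 0, -0.2, 0, 10],
    [0, 0, -0.2, 0, 10],
    [0, 0, -0.2, 0, 10],
    [0, 0, -0.2, 0, 10],
    [0, 0, 0, 0, 10]
  ],
  "force": 20
}}

```text
time: 6.37
tcp_pos: [0.5595, -0.0621, 0.0797]
eef_rot: [-0.001, 0.719, -0.695, 0.001]
force: [0.2, 1.0, -3.6]
finger_gap: 0.0171
grip_force: 29.6
```

```bash
python3 - <<'E'
from h import *
c=read_camera("wrist"); a=cv2.resize(c["image"],(400,300))
d=read_camera("side"); s=d["image"][130:260,180:350]
cv2.imwrite("pics/w4.png",np.hstack([a,cv2.resize(s,(392,300),interpolation=cv2.INTER_CUBIC)]))
E
```

```text
(no output)
```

View pics/w4.png

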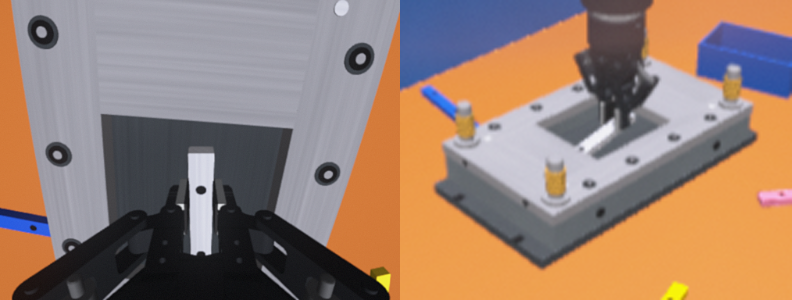

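The second hole now shows at (200,255) in the wrist view. End b is at (188-214,153). In the side view the bar lies slanted.

```bash
python3 - <<'E'
from h import *
c=read_camera("wrist"); k=512/400
for h in ("h1",):
  print(bar(c,{"L":(188.5*k,153.5*k),"R":(214*k,153.5*k),"h1":(201*k,190.5*k),"h2":(200.5*k,255*k)}))
E
```

```text
(array([ 0.10060285, -0.09531464,  0.06668024,  0.55930911]), np.float64(0.8180459500418067))
```

>>> {"method": "play_rows", "body": {
  "commands": [
    [0, 0, -0.2, 0, 10],
    [0, 0, -0.2, 0, 10],
    [0, 0, -0.2, 0, 10],
    [0.2, 0, -0.15, 0, 10],
    [0.2, 0, -0.15, 0, 10],
    [0.2, 0, -0.15, 0, 10],
    [0.2, 0, -0.15, 0, 10],
    [0, 0, 0, 0, 10]
  ],
  "force": 30
}}

```text
time: 7.18
tcp_pos: [0.5599, -0.0833, 0.1092]
eef_rot: [-0.0, 0.719, -0.695, 0.0]
force: [0.4, 0.6, -2.9]
finger_gap: 0.0169
grip_force: 29.3
```

```bash
python3 - <<'E'
from h import *
c=read_camera("wrist"); a=cv2.resize(c["image"],(400,300))
d=read_camera("side"); s=d["image"][130:260,180:350]
cv2.imwrite("pics/w5.png",np.hstack([a,cv2.resize(s,(392,300),interpolation=cv2.INTER_CUBIC)]))
E
```

```text
(no output)
```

View pics/w5.png

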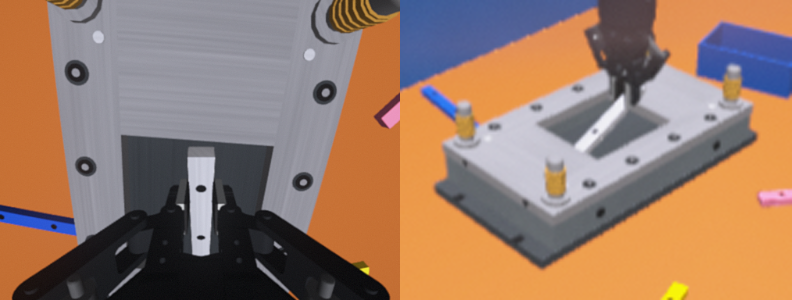

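The bar is on a clear slant: holes at (201,188) and (201,238) in the wrist view, and the side view shows it under the far plate edge. Forces are only about 3 N, so I keep lifting.

>>> {"method": "play_rows", "body": {
  "commands": [
    [0, 0, -0.25, 0, 10],
    [0, 0, -0.25, 0, 10],
    [0, 0, -0.25, 0, 10],
    [0, 0, -0.25, 0, 10],
    [0, 0, -0.25, 0, 10],
    [0, 0, -0.25, 0, 10],
    [0, 0, 0, 0, 10]
  ]
}}

```text
time: 7.87
tcp_pos: [0.5604, -0.0821, 0.1476]
eef_rot: [-0.001, 0.719, -0.694, 0.001]
force: [0.3, -0.2, -3.8]
finger_gap: 0.0163
grip_force: 29.3
```

>>> {"method": "play_rows", "body": {
  "commands": [
    [0.1, 0, -0.25, 0, 10],
    [0.1, 0, -0.25, 0, 10],
    [0.1, 0, -0.25, 0, 10],
    [0.1, 0, -0.25, 0, 10],
    [0, 0, -0.25, 0, 10],
    [0, 0, -0.25, 0, 10],
    [0, 0, 0, 0, 10]
  ]
}}

```text
time: 8.45
tcp_pos: [0.5607, -0.0923, 0.185]
eef_rot: [-0.001, 0.719, -0.695, 0.001]
force: [0.4, 0.4, -3.1]
finger_gap: 0.0164
grip_force: 29.4
```

```bash
python3 - <<'E'
from h import *
c=read_camera("wrist"); a=cv2.resize(c["image"],(400,300))
d=read_camera("side"); s=d["image"][130:260,180:350]
cv2.imwrite("pics/w6.png",np.hstack([a,cv2.resize(s,(392,300),interpolation=cv2.INTER_CUBIC)]))
E
```

```text
(no output)
```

View pics/w6.png

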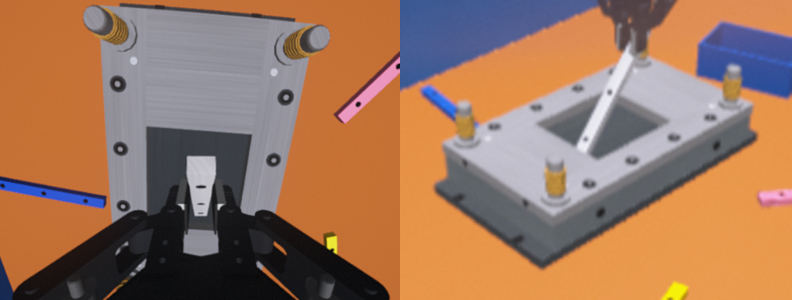

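The bar is steep now: all three holes show at x=201, and the lower end is at the opening's +y edge. I'll lift it clear and tighten the grip.

>>> {"method": "play_rows", "body": {
  "commands": [
    [0.1, 0, -0.25, 0, 10],
    [0.1, 0, -0.25, 0, 10],
    [0.1, 0, -0.3, 0, 10],
    [0.1, 0, -0.4, 0, 10],
    [0, 0, -0.5, 0, 10],
    [0, 0, -0.6, 0, 10],
    [0, 0, -0.6, 0, 10],
    [0, 0, -0.6, 0, 10],
    [0, 0, -0.6, 0, 10],
    [0, 0, -0.6, 0, 10],
    [0, 0, -0.6, 0, 10],
    [0, 0, -0.6, 0, 10],
    [0, 0, -0.6, 0, 10],
    [0, 0, -0.6, 0, 10],
    [0, 0, -0.6, 0, 10],
    [0, 0, -0.4, 0, 10],
    [0, 0, -0.2, 0, 10],
    [0, 0, 0, 0, 10],
    [0, 0, 0, 0, 10]
  ]
}}

```text
time: 10.13
tcp_pos: [0.56, -0.1022, 0.3905]
eef_rot: [-0.0, 0.719, -0.695, -0.0]
force: [0.9, 0.7, -3.9]
finger_gap: 0.0167
grip_force: 29.5
```

>>> {"method": "play_rows", "body": {
  "commands": [
    [0, 0, 0, 0, 8],
    [0, 0, 0, 0, 8],
    [0, 0, 0, 0, 8],
    [0, 0, 0, 0, 8],
    [0, 0, 0, 0, 8],
    [0, 0, 0, 0, 8],
    [0, 0, 0, 0, 8],
    [0, 0, 0, 0, 8]
  ],
  "force": 40
}}

```text
time: 10.8
tcp_pos: [0.5602, -0.1022, 0.3908]
eef_rot: [0.0, 0.719, -0.695, 0.0]
force: [0.2, -0.4, -3.6]
finger_gap: 0.016
grip_force: 40.8
```

```bash
python3 - <<'E'
from h import *
c=read_camera("top"); a=cv2.resize(c["image"],(400,300))
d=read_camera("side"); s=d["image"][60:260,150:411]
cv2.imwrite("pics/w7.png",np.hstack([a,cv2.resize(s,(392,300),interpolation=cv2.INTER_CUBIC)]))
print(np.abs(telemetry.sense()["dq"]).max())
E
```

```text
0.0017375617594060971
```

View pics/w7.png

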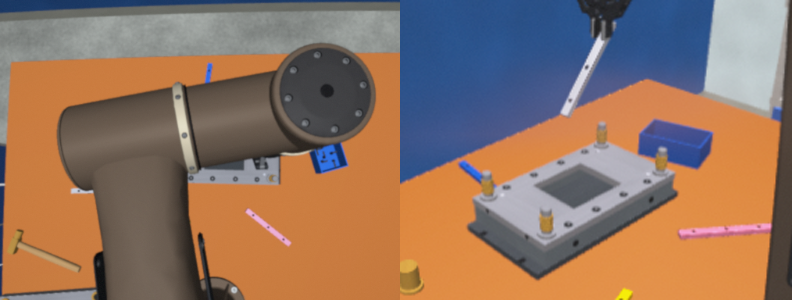

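The side view shows the bar held on a slant well clear of the die: its lower end is at (565,115), the pillar tops at about y=125-210, and the die is empty. Even hanging vertical, the bar's lowest point would be at about 0.20 m, above the 0.13 m pillar tops.

```bash
python3 -c "
from station import env
print(env.job_done())"
```

```text
the job is handed in; nothing more can be done
None
```

The parallel is out of the die and the job is handed in: it came out on the slant with about 4 N or less at the wrist at each check, and is held still at 40 N, with its lowest point at about 0.2 m against the 0.13 m pillar tops. The arm was at about 11 s of the 38 s allowed, and nothing else on the bench was touched.

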